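# Set up the glaze-pouring station

### The arm

A 6-joint arm with a two-finger parallel gripper is mounted at the origin on the work surface. World frame = base frame: x ahead of the robot, y to its left, z up, the work surface at z = 0. Lengths are in m, angles in rad, forces in N, time in s.
With the tool pointing down it reaches from about 0.35 to 0.975 m from the base axis. Payload 4.9 kg.
Tool frame: the origin (TCP) lies midway between the tips of the shut fingers; the grasp point (between the pads) lies 19 mm behind it (manip.pinch_z is the distance from the TCP to the grasp point, in m); z points along the fingers, y is the direction in which the jaws open and shut (so a half turn about z gives the same grasp; the last joint's range is limited). The gripper opens to 85 mm and grips with 20 to 120 N. Pads are 22 mm wide; open, the fingers measure 114 mm over their backs; the gripper's body (76 mm by 85 mm) begins 54 mm behind the grasp point. The pads swing forward as they close: fully open they stand 13 mm farther back than shut.
Start: joints at [-1.315, 0.053, 1.613, -0, 1.476, -0.119], TCP at [0.229, -0.582, 0.231] pointing down, gripper open.
Joint ranges: [-3.01, 3.01], [-1.01, 2.22], [0.06, 2.58], [-1.02, 4.17], [0.09, 2.62], [-3.14, 3.14]. Speed limits (rad/s): [2.57, 2.57, 3.14, 3.14, 3.14, 3.14].

### API

Orientations are given as a unit quaternion [w, x, y, z].
In Python, from plant import manip gives the robot as it stands.
- The arm moves only by the tool drive_tool, never from a script. Its argument "commands" is text: rows parted by semicolons, each of 5 numbers parted by spaces: the finger opening in mm, from 0 to 85.4, then the shift along the tool's x, y, z in units of 30 mm (1.0 is 30 mm), then the turn about the tool's z in degrees. A call has exactly 8 rows; each row shifts and turns the commanded pose from where the row before left it, along the tool's axes as they then stand; what a row does not reach is not made up. A row lasts 1/8 s, in which the tool goes at most 62.5 mm and 10.7 degrees, less where a joint would pass 70% of its speed; a pose out of reach is approached as far as the arm can. A call is refused whole if a number of a shift passes 1 or a number of a turn 10.7, either way. A call with a gripper value outside its range is refused whole. The fingers move at their own pace and stop on an object; the grip force is fixed at half the most. Time passes only in rows, so rows that do not move let the fingers close, or fill a call up. It gives the time, the measured TCP pose, the force and the opening at its end, in the units of the state.
- manip.state(): the state, without advancing time (a new reading comes with each control period).
- manip.grab_frame(name): name is "scene" or "top" or "wrist"; returns the picture (420x560x3 uint8, red, green, blue); there is no depth.
- manip.camera_params(name): a dict with "fx", "fy", "cx", "cy" (pixels), "distortion" ([k1, k2, p1, p2, k3] as OpenCV has them; the pictures are not rectified), "xyz" and "orientation" of the camera in the world. Camera axes: x right, y down, z forward; pixel columns grow to the right and rows downward; lengths in m; the calibration is good to about 2 mm. A picture is of the moment at which its call begins: read the wrist's pose just before it. camera_params takes no time and is no camera call; for the wrist camera it gives the pose at the moment of the call.
- manip.job_done(): hands the job in, once; it reports no verdict.
The state is a dict: "time": time; "joint_pos": joint angles; "joint_vel": joint speeds; "joint_efforts": joint torques, N m; "tool_pos": TCP position; "tool_rot": TCP orientation; "contact_force": force on the tool from outside, world axes, zero at the start; "ft_torque": the same for the moment, N m; "gripper_width": opening from 0.0 (shut) to 1.0 (fully open).
Only numpy, scipy, OpenCV 4.12 (cv2) and the standard library are available. Lean on these libraries where they do the work, as an engineer would, in place of code of your own. Each camera call takes 0.05 s, during which the arm holds its last target. There are 200 camera calls.

### The job

Get the drip trough ready for pouring glaze. First lift the work lamp by its handle down from the kiln-shelf stand and stand it on the bench close beside the trough's left-hand end, lens shining along the drip bars, then switch it on at its red rocker. Then set every tumbler waiting on the ware board gently across the two drip bars, upside down as it is, centred over the pair and with a clear gap to its neighbours, and leave everything else where it is.

Things in the scene. Friction and masses are not known exactly. Their poses are not given: they have to be found in the camera images.
- lamp: squat yellow battery lamp, 0.75 kg, 168 mm long (x from -75 to 93), 100 wide. Origin on its underside. Lens on the -x face, shining along -x. Front 78 mm high, rear deck (x over 15) 62. Rigid black handle: bar along x, 18 wide, 16 tall, axis 122 mm up, centred at x = -13 above the centre of mass; 14 mm posts at x = -51 and 25; 36 mm free below the bar. Starts on the stand
- rocker (a joint): red rocker switch on the lamp's rear deck, rad: 0 = off (white-dotted end up), 0.4 = on (dotted end down); stays where left. Paddle 38 mm long (lamp y), 22 wide, pivot at lamp x = 72, y = 0, z = 73 mm, top face 5 mm above the pivot. Push the dotted (+y) end down about 7 mm with 2 to 4 N
- rocker_on_end (a point): top of the outer +y (white-dotted) end of the rocker paddle, 18 mm from its pivot; moves with it
- trough: fixed galvanised drip trough 130 mm (x) by 460 (y), walls 45 mm high. Two wooden drip bars along y lie on its end walls: each 8 mm wide, 500 long (20 past either end), centre lines at x = -22 and +22 mm, flat tops 59 mm above the bench. Origin: centre of the underside, z up
- bars_mid (a point): midway between the bars at the middle of their length, at the height of their tops
- trough_end (a point): foot of the trough's left-hand (+y) end wall, middle of its outer face, on the bench; this is the end nearer the kiln-shelf stand
- ware_board: fixed pale wooden ware board 105 mm (x) by 480 mm (y) by 12 mm thick on which the tumblers wait in a row along y, about 94 mm apart, in any order. Origin: centre of the underside
- stand: fixed low stand on the left: a buff kiln-shelf slab 170 mm (x) by 150 mm (y) on three props, top 90 mm above the bench. Origin: centre of its foot on the bench
- tumbler1: buff bisque-fired clay tumbler, upside down: rim down (72 mm across), foot up (59 mm), straight tapering wall 4 mm thick, 88 mm tall plus a 3 mm foot ring; about 160 g. Origin: centre of its rim circle (its underside now); z towards the foot. A good height to grip is 60 mm above the rim (63 mm across). May be absent
- tumbler2: buff bisque-fired clay tumbler, upside down: rim down (72 mm across), foot up (59 mm), straight tapering wall 4 mm thick, 88 mm tall plus a 3 mm foot ring; about 160 g. Origin: centre of its rim circle (its underside now); z towards the foot. A good height to grip is 60 mm above the rim (63 mm across). May be absent
- tumbler3: buff bisque-fired clay tumbler, upside down: rim down (72 mm across), foot up (59 mm), straight tapering wall 4 mm thick, 88 mm tall plus a 3 mm foot ring; about 160 g. Origin: centre of its rim circle (its underside now); z towards the foot. A good height to grip is 60 mm above the rim (63 mm across). May be absent
- tumbler4: buff bisque-fired clay tumbler, upside down: rim down (72 mm across), foot up (59 mm), straight tapering wall 4 mm thick, 66 mm tall plus a 3 mm foot ring; about 120 g. Origin: centre of its rim circle (its underside now); z towards the foot. A good height to grip is 40 mm above the rim (63 mm across). May be absent
- tumbler5: buff bisque-fired clay tumbler, upside down: rim down (72 mm across), foot up (59 mm), straight tapering wall 4 mm thick, 66 mm tall plus a 3 mm foot ring; about 120 g. Origin: centre of its rim circle (its underside now); z towards the foot. A good height to grip is 40 mm above the rim (63 mm across). May be absent
- vase: bystander: glossy cobalt vase, 178 mm tall, 96 mm across; origin under its centre
- mug: bystander: speckled oatmeal mug, 90 mm tall, 80 mm across, handle at +y; origin under its centre
- hole_cutter: bystander: brass hole cutter with wooden grip lying along its x, 120 mm long, 18 mm thick
- pin_tool: bystander: chunky wooden pin tool lying along its x, 150 mm long, 22 mm thick
- paddle_head: bystander: stainless mixing paddle head lying along its x, 150 mm long, 68 mm across
- glaze_jar: bystander: grey glaze jar with white lid, 66 mm across, 85 mm tall
- rib: bystander: round dark wooden rib, a disc 76 mm across and 6 mm thick
Things that resemble listed ones, but are neither listed nor needed, are in the scene too. Leave any pink look-alike of the lamp alone.

How it is judged:
By the outcome, as a careful person would: the job done as asked, in the order asked, and still so for the second after the job is handed in, with the robot touching nothing.
Of tumbler1, tumbler2, tumbler3, tumbler4, tumbler5 only 3 to 5 are there at a start; the rules pass over those that are not, and their reading is None.
At some moment in a run one of lamp may be knocked a few centimetres aside while the robot is not near it.
It also fails if it takes over 210 s, if anything falls off the work surface, if the arm or the gripper's body presses on something with over 40 N, if the wrist force passes 120 N, or if a joint passes its speed limit or range.

## Working session

There is one attempt and no reset: what is moved stays moved. The work goes in short steps, Python scripts to look and compute and a tool call to move; the robot and the scene stay as the last step left them, time stands still between calls to the robot, and variables do not carry over. Pictures are saved under pics/ and viewed, about 12 in all and at most 16, crops included, and the job is handed in when it is done.

Besides the shell and the picture viewer there is one more tool, called as name(argument=value, ...), one argument or row to a line, values as JSON. drive_tool: Moves the arm, as the interface text tells. Its arguments: {"type":"object","properties":{"commands":{"type":"string"}},"required":["commands"]}

```bash
ls; mkdir -p pics; cat > h.py <<'E'
import numpy as np, cv2
from scipy.spatial.transform import Rotation as R
from plant import manip
def rot(q): return R.from_quat([q[1],q[2],q[3],q[0]]).as_matrix()
def snap(name,fn):
    p=manip.camera_params(name); im=manip.grab_frame(name)[:,:,::-1].copy()
    cv2.imwrite('pics/'+fn+'.png',im); np.save('pics/'+fn+'.npy',p,allow_pickle=True); return im,p
def load(fn): return cv2.imread('pics/'+fn+'.png'),np.load('pics/'+fn+'.npy',allow_pickle=True).item()
def ray(p,uv):
    K=np.array([[p['fx'],0,p['cx']],[0,p['fy'],p['cy']],[0,0,1]])
    n=cv2.undistortPoints(np.array(uv,float).reshape(-1,1,2),K,np.array(p['distortion'])).reshape(-1,2)
    d=np.c_[n,np.ones(len(n))]@rot(p['orientation']).T
    return np.array(p['xyz']),d
def plane(p,uv,z):
    o,d=ray(p,uv); return o+d*((z-o[2])/d[:,2])[:,None]
def proj(p,X):
    K=np.array([[p['fx'],0,p['cx']],[0,p['fy'],p['cy']],[0,0,1]]); M=rot(p['orientation']).T
    return cv2.projectPoints(np.array(X,float).reshape(-1,3),cv2.Rodrigues(M)[0],-M@np.array(p['xyz']),K,np.array(p['distortion']))[0].reshape(-1,2)
E
python3 - <<'E'
from h import *
s=manip.state(); print(s['tool_pos'],s['tool_rot'],s['time'],manip.pinch_z)
for n in ['scene','top','wrist']:
    im,p=snap(n,n+'0'); print(n,p['xyz'],p['fx'],p['cx'],p['cy'],rot(p['orientation']).round(3).tolist())
E
```

```text
pics
[ 0.22865316 -0.5810035   0.23005822] [-1.02315927e-03  9.82490324e-01  1.86310799e-01 -5.76262922e-05] 0.0 0.0187
scene [ 1.12618016 -0.85644711  0.83937299] 457.9362546810946 286.2535492917868 206.70326927065358 [[0.776, 0.358, -0.519], [0.63, -0.411, 0.659], [0.022, -0.838, -0.545]]
top [ 0.1719374  -0.04708521  1.6236032 ] 507.7543510376546 278.9397055609626 211.33195281387648 [[-0.012, -0.98, 0.196], [-1.0, 0.016, 0.019], [-0.021, -0.196, -0.98]]
wrist [ 0.29630693 -0.55342389  0.37169414] 301.3845577769229 277.2471373805141 209.93548452665036 [[0.365, -0.89, -0.273], [-0.931, -0.35, -0.103], [-0.004, 0.292, -0.957]]
```

View pics/top0.png

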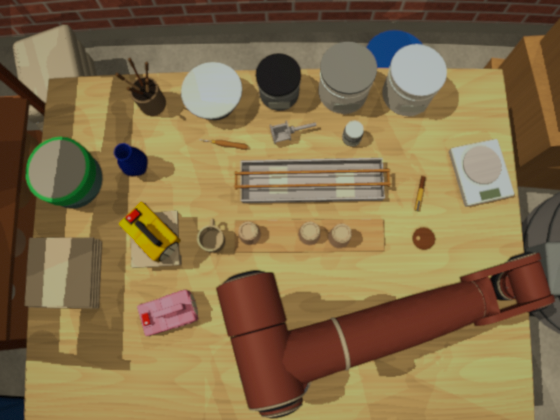

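View pics/scene0.png

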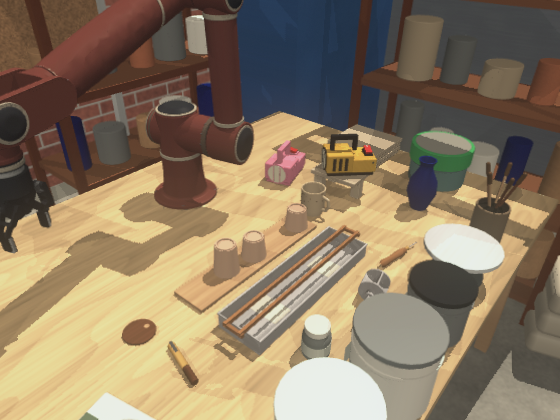

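Top view: yellow lamp at (149,232), with its red rocker at the upper left (133,214). The pink look-alike is at (168,313). The tumblers are at (249,232), (310,232) and (341,235), and the mug at (211,238) could be mistaken for one. The trough is at (313,181). I'll check this in a close crop.

```bash
python3 - <<'E'
from h import *
im,p=load('top0')
c=im[140:270,100:400]; cv2.imwrite('pics/c1.png',cv2.resize(c,None,fx=2.66,fy=2.66,interpolation=cv2.INTER_CUBIC))
for n,uv,z in [('barLend1',(236,173),.059),('barLend2',(236,187),.059),('barRend1',(392,169),.059),('barRend2',(393,187),.059),('t1',(249,228),.09),('t2',(310,227),.09),('t3',(341,229),.09),('mug',(211,232),.09),('vasetop',(123,152),.178),('lampc',(149,233),.2)]:
    print(n,plane(p,[uv],z)[0].round(3))
E
```

```text
barLend1 [0.613 0.119 0.059]
barLend2 [0.567 0.118 0.059]
barRend1 [ 0.618 -0.381  0.059]
barRend2 [ 0.558 -0.381  0.059]
t1 [0.428 0.075 0.09 ]
t2 [ 0.429 -0.112  0.09 ]
t3 [ 0.421 -0.207  0.09 ]
mug [0.418 0.192 0.09 ]
vasetop [0.653 0.453 0.178]
lampc [0.4   0.355 0.2  ]
```

View pics/c1.png

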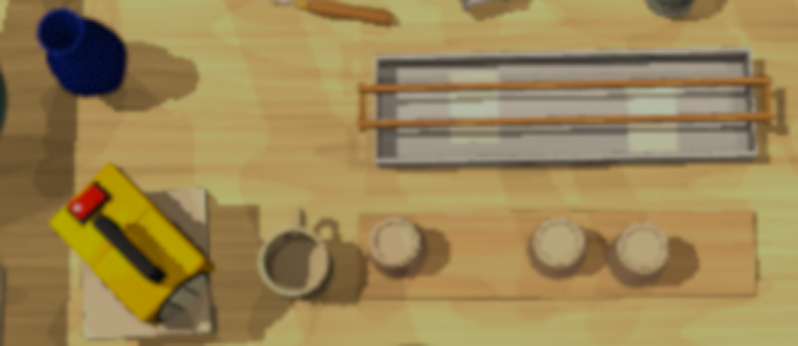

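```bash
cat >> h.py <<'E'
def pose():
    s=manip.state(); M=rot(s['tool_rot']); return np.array(s['tool_pos']),np.degrees(np.arctan2(M[1,0],M[0,0])),M
def go(tgt,yaw=None,frm=None):
    """shift (units) in tool axes at the yaw after turning; turn in deg"""
    t,a,M=pose() if frm is None else (np.array(frm[0]),frm[1],None)
    yaw=a if yaw is None else yaw
    turn=-((yaw-a+180)%360-180); y=np.radians(yaw)
    d=np.array(tgt)-t; u=np.array([d[0]*np.cos(y)+d[1]*np.sin(y), d[0]*np.sin(y)-d[1]*np.cos(y), -d[2]])/.03
    print('turn %.1f first, then units'%turn,u.round(2),'rows',np.ceil(abs(u).max()))
E
python3 - <<'E'
from h import *
im,p=load('top0')
f=lambda x,y,z: plane(p,[(100+x/2.66,140+y/2.66)],z)[0]
for n,a,b,z in [('bar1',(362,89),(767,78),.059),('bar2',(362,128),(770,117),.059),('board',(358,255),(756,253),.012),('handle',(158,275),(100,222),.22),('wall edge far',(378,57),(749,52),.045),('near',(378,163),(756,157),.045)]:
    A,B=f(*a,z),f(*b,z); d=B-A; print(n,A.round(4),B.round(4),'mid',((A+B)/2).round(4),np.linalg.norm(d).round(3),np.degrees(np.arctan2(d[1],d[0])).round(1))
print(pose()[:2])
go([.45,-.1,.43],45)
go([.40,.33,.43],45,([.45,-.1,.43],45))
E
```

```text
bar1 [0.6112 0.1185 0.059 ] [ 0.6169 -0.3696  0.059 ] mid [ 0.614  -0.1255  0.059 ] 0.488 -89.3
bar2 [0.5628 0.1182 0.059 ] [ 0.5684 -0.3704  0.059 ] mid [ 0.5656 -0.1261  0.059 ] 0.489 -89.4
board [0.4166 0.1273 0.012 ] [ 0.4113 -0.3537  0.012 ] mid [ 0.4139 -0.1132  0.012 ] 0.481 -90.6
handle [0.3663 0.3181 0.22  ] [0.4243 0.3836 0.22  ] mid [0.3953 0.3508 0.22  ] 0.087 48.5
wall edge far [0.6553 0.1006 0.045 ] [ 0.6541 -0.3523  0.045 ] mid [ 0.6547 -0.1258  0.045 ] 0.453 -90.2
near [0.5227 0.1002 0.045 ] [ 0.5227 -0.3535  0.045 ] mid [ 0.5227 -0.1267  0.045 ] 0.454 -90.0
(array([ 0.2287019 , -0.58113362,  0.23033788]), np.float64(21.4764889991288))
turn -23.5 first, then units [16.56 -6.12 -6.66] rows 17.0
turn 0.0 first, then units [  8.96 -11.31  -0.  ] rows 12.0
```

drive_tool(
  commands="85 0 0 -1 -7.8;85 0 0 -1 -7.8;85 0 0 -1 -7.9;85 1 -0.37 -0.7 0;85 1 -0.37 -0.7 0;85 1 -0.37 -0.7 0;85 1 -0.37 -0.7 0;85 1 -0.37 -0.7 0",
)

```text
time: 1.15
tool_pos: [0.296, -0.4352, 0.4266]
tool_rot: [-0.0, 0.924, 0.382, 0.0]
contact_force: [0.7, 1.2, -0.6]
gripper_width: 0.996
```

drive_tool(
  commands="85 1 -0.37 0 0;85 1 -0.37 0 0;85 1 -0.37 0 0;85 1 -0.37 0 0;85 1 -0.37 0 0;85 1 -0.37 0 0;85 1 -0.37 0 0;85 1 -0.37 0 0",
)

```text
time: 2.15
tool_pos: [0.4029, -0.2028, 0.426]
tool_rot: [-0.0, 0.924, 0.382, -0.0]
contact_force: [-0.1, 0.2, -0.1]
gripper_width: 0.995
```

drive_tool(
  commands="85 1 -0.37 0 0;85 1 -0.37 0 0;85 1 -0.37 0 0;85 0.8 -1 0 0;85 0.8 -1 0 0;85 0.8 -1 0 0;85 0.8 -1 0 0;85 0.8 -1 0 0",
)

```text
time: 3.15
tool_pos: [0.4213, 0.0754, 0.426]
tool_rot: [-0.0, 0.924, 0.382, -0.0]
contact_force: [0.5, 0.4, -0.1]
gripper_width: 0.997
```

drive_tool(
  commands="85 0.8 -1 0 0;85 0.8 -1 0 0;85 0.8 -1 0 0;85 0.8 -1 0 0;85 0.8 -1 0 0;85 0.8 -1 0 0;85 0 0 0 0;85 0 0 0 0",
)

```text
time: 4.15
tool_pos: [0.3963, 0.303, 0.426]
tool_rot: [0.0, 0.924, 0.383, -0.0]
contact_force: [-0.8, -0.1, 0.8]
gripper_width: 0.997
```

```bash
python3 - <<'E'
from h import *
print(pose()[:2],manip.state()['time'])
snap('wrist','w1'); go([.395,.35,.43],48.5)
E
```

```text
(array([0.39632342, 0.3030045 , 0.4260167 ]), np.float64(44.977528031447115)) 4.15
turn -3.6 first, then units [ 1.15 -1.08 -0.13] rows 2.0
```

View pics/w1.png

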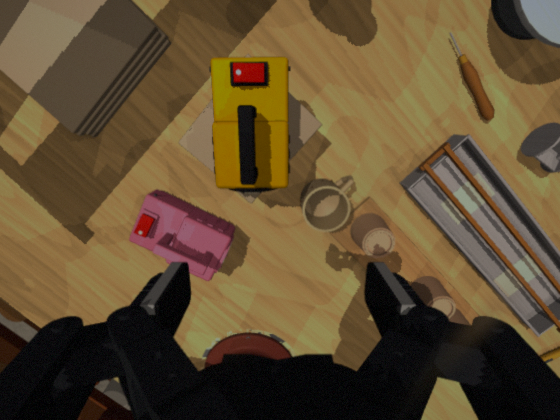

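Wrist view: lamp at (250,125), handle bar from (247,107) to (248,182), and the rocker at (249,73) with its white dot at the left (239,72). The mug is at (327,205).

```bash
python3 - <<'E'
from h import *
im,p=load('w1'); print(p['xyz'])
hsv=cv2.cvtColor(im,cv2.COLOR_BGR2HSV)
m=(hsv[...,2]<60).astype(np.uint8); roi=np.zeros_like(m); roi[100:187,225:275]=1; m&=roi
n,l,st,c=cv2.connectedComponentsWithStats(m); k=1+st[1:,4].argmax(); print(st[k],c[k])
r=cv2.minAreaRect(np.argwhere(l==k)[:,::-1].astype(np.float32)); print(r)
P=plane(p,[(247,107),(248,182)],.22); d=P[0]-P[1]; print(P.round(4),P.mean(0).round(4),np.linalg.norm(d),np.degrees(np.arctan2(d[1],d[0])))
# yellow body outline
y=cv2.inRange(hsv,(20,120,60),(35,255,255)); n,l,st,c=cv2.connectedComponentsWithStats(y); k=1+st[1:,4].argmax()
r=cv2.minAreaRect(np.argwhere(l==k)[:,::-1].astype(np.float32)); print(r)
# scene cross-check of handle
q=load('scene0')[1]; print(proj(q,P))
E
```

```text
[0.447382   0.35630947 0.5674614 ]
[ 238  105   20   80 1300] [247.13769231 143.70923077]
((247.45440673828125, 144.4917449951172), (79.20509338378906, 18.23335075378418), 88.9583740234375)
[[0.4319 0.3886 0.22  ]
 [0.3719 0.3304 0.22  ]] [0.4019 0.3595 0.22  ] 0.0835978234677604 44.11365383460747
((345.9623718261719, 162.2691192626953), (331.32073974609375, 147.3622283935547), 23.422183990478516)
[[356.14422687 133.8003998 ]
 [331.14510066 134.25153419]]
```

```bash
python3 - <<'E'
from h import *
go([.401,.3585,.31])
E
```

```text
turn -0.0 first, then units [ 1.42 -1.21  3.87] rows 4.0
```

drive_tool(
  commands="85 0.7 -0.6 0 0;85 0.7 -0.6 0 0;85 0 0 0.95 0;85 0 0 0.95 0;85 0 0 0.95 0;85 0 0 0.95 0;85 0 0 0 0;85 0 0 0 0",
)

```text
time: 5.2
tool_pos: [0.4013, 0.3582, 0.3138]
tool_rot: [-0.0, 0.924, 0.382, 0.001]
contact_force: [0.5, 0.0, 0.5]
gripper_width: 0.995
```

```bash
python3 - <<'E'
from h import *
print(pose()[:2])
im,p=snap('wrist','w2'); print(p['xyz'])
hsv=cv2.cvtColor(im,cv2.COLOR_BGR2HSV)
m=(hsv[...,2]<60).astype(np.uint8)
g=proj(p,[[.402,.3595,.22],[.433,.39,.22],[.371,.329,.22]]); print(g)
n,l,st,c=cv2.connectedComponentsWithStats(m)
for k in range(1,n):
    if st[k,4]>300: print(st[k],c[k])
cv2.imwrite('pics/w2c.png',im)
E
```

```text
(array([0.40128763, 0.358164  , 0.31384119]), np.float64(44.914223515809304))
[0.45210981 0.41116269 0.45547052]
[[279.27488857 210.87427027]
 [279.7020744  157.26685172]
 [278.88637807 259.27312417]]
[  53   38  107  134 1206] [109.43698176 103.45273632]
[ 71  48  97 122 478] [121.16945607 107.70292887]
[ 78  56  94 116 378] [125.20634921 113.40740741]
[252  91  50  31 435] [276.42988506 108.85517241]
[ 251  151   48  109 2385] [277.22348008 205.66457023]
[524 176  36  55 684] [543.84356725 200.09210526]
[    0   246   560   174 47330] [280.31555039 365.47504754]
```

View pics/w2.png

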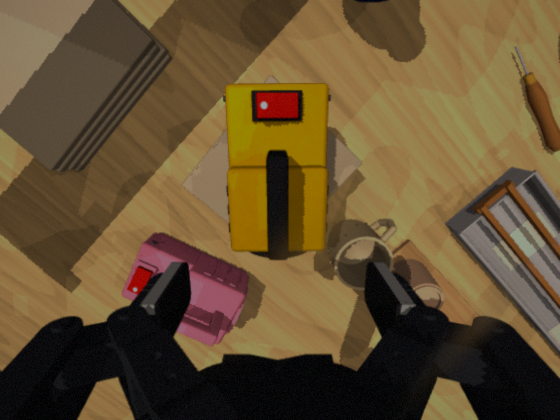

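Wrist view: the handle sits centred between the open fingers (col 277, rows 151–259), so I descend and grip.

drive_tool(
  commands="85 0.1 0 0.8 0;85 0 0 0.8 0;85 0 0 0.8 0;85 0 0 0.8 0;85 0 0 0.8 0;85 0 0 0 0;0 0 0 0 0;0 0 0 0 0",
)

```text
time: 6.25
tool_pos: [0.4037, 0.3612, 0.1944]
tool_rot: [-0.0, 0.924, 0.382, 0.002]
contact_force: [-0.2, -1.2, -0.0]
gripper_width: 0.6
```

drive_tool(
  commands="0 0 0 0 0;0 0 0 0 0;0 0 0 0 0;0 0 0 0 0;0 0 0 -0.2 0;0 0 0 -0.5 0;0 0 0 -0.8 0;0 0 0 -0.8 0",
)

```text
time: 7.25
tool_pos: [0.402, 0.3605, 0.2613]
tool_rot: [-0.0, 0.924, 0.383, -0.001]
contact_force: [0.6, 0.4, -6.9]
gripper_width: 0.199
```

```bash
python3 - <<'E'
from h import *
im,p=load('w1'); cv2.imwrite('pics/c2.png',cv2.resize(im[125:335,390:560],None,fx=2.8,fy=2.8,interpolation=cv2.INTER_CUBIC))
E
```

```text
(no output)
```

View pics/c2.png

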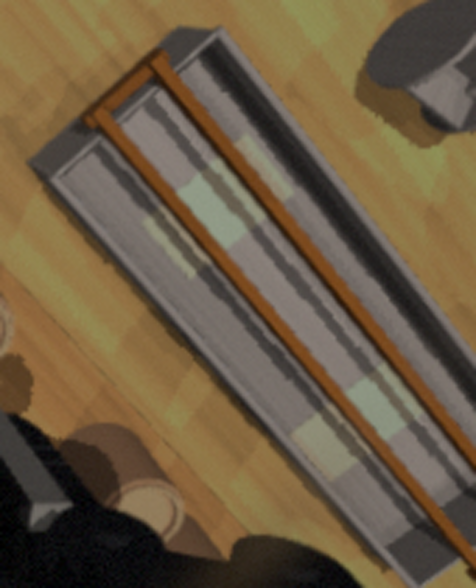

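```bash
python3 - <<'E'
from h import *
im,p=load('w1')
f=lambda x,y,z: plane(p,[(390+x/2.8,125+y/2.8)],z)[0]
for n,a,b,z in [('walltop',(52,178),(222,30),.045),('foot',(30,160),(178,29),0.),('nearbar',(103,118),(440,540),.059),('farbar',(164,62),(470,452),.059),('barends',(88,120),(160,53),.059)]:
    A,B=f(*a,z),f(*b,z); d=B-A; print(n,A.round(4),B.round(4),'mid',((A+B)/2).round(4),np.linalg.norm(d).round(3),np.degrees(np.arctan2(d[1],d[0])).round(1))
print(pose()[:2])
go([.590,.202,.27],90.3)
E
```

```text
walltop [0.5273 0.107  0.045 ] [0.6585 0.1063 0.045 ] mid [0.5929 0.1067 0.045 ] 0.131 -0.3
foot [0.5312 0.1063 0.    ] [0.656  0.1061 0.    ] mid [0.5936 0.1062 0.    ] 0.125 -0.1
nearbar [0.5704 0.1212 0.059 ] [ 0.5622 -0.3029  0.059 ] mid [ 0.5663 -0.0908  0.059 ] 0.424 -91.1
farbar [0.6169 0.1223 0.059 ] [ 0.6147 -0.2528  0.059 ] mid [ 0.6158 -0.0653  0.059 ] 0.375 -90.3
barends [0.5631 0.1267 0.059 ] [0.6184 0.1283 0.059 ] mid [0.5907 0.1275 0.059 ] 0.055 1.6
(array([0.40202414, 0.3604757 , 0.26130357]), np.float64(44.988226502313914))
turn -45.3 first, then units [-5.32  6.24 -0.29] rows 7.0
```

drive_tool(
  commands="0 0 0 -0.3 -9;0 0 0 0 -9;0 0 0 0 -9;0 0 0 0 -9;0 0 0 0 -9;0 -0.5 0.6 0 0;0 -0.7 0.8 0 0;0 -0.7 0.8 0 0",
)

```text
time: 8.25
tool_pos: [0.4687, 0.3031, 0.2699]
tool_rot: [-0.0, 0.707, 0.707, -0.001]
contact_force: [1.0, 0.2, -6.2]
gripper_width: 0.201
```

drive_tool(
  commands="0 -0.7 0.8 0 0;0 -0.7 0.8 0 0;0 -0.7 0.8 0 0;0 -0.7 0.8 0 0;0 -0.5 0.6 0 0;0 0 0 0 0;0 0 0 0 0;0 0 0 0 0",
)

```text
time: 9.25
tool_pos: [0.5821, 0.2052, 0.2703]
tool_rot: [-0.0, 0.707, 0.707, -0.0]
contact_force: [-0.2, -0.4, -6.7]
gripper_width: 0.201
```

```bash
python3 - <<'E'
from h import *
print(pose()[:2],manip.state()['gripper_width'])
go([.591,.203,.11],90)
snap('scene','s1');snap('wrist','w3')
im=np.vstack([cv2.imread('pics/s1.png')[80:350,150:550],cv2.imread('pics/w3.png')[:330,80:480]]); cv2.imwrite('pics/v3.png',im)
E
```

```text
(array([0.58212582, 0.20521933, 0.27028394]), np.float64(90.03182842397439)) 0.20085025988327987
turn 0.0 first, then units [-0.07  0.3   5.34] rows 6.0
```

View pics/v3.png

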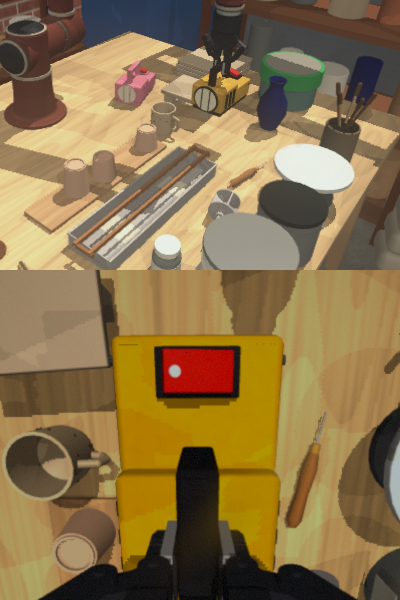

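Lamp held level. Pin tool and mug are clear of the footprint. Lower it.

drive_tool(
  commands="0 0 0.3 0.5 0;0 0 0 0.9 0;0 0 0 0.9 0;0 0 0 0.9 0;0 0 0 0.9 0;0 0 0 0.7 0;0 0 0 0.3 0;0 0 0 0 0",
)

```text
time: 10.35
tool_pos: [0.5915, 0.2045, 0.1167]
tool_rot: [-0.0, 0.707, 0.707, -0.0]
contact_force: [-0.5, 0.6, -6.0]
gripper_width: 0.198
```

drive_tool(
  commands="0 0 0 0.06 0;0 0 0 0.06 0;0 0 0 0.06 0;0 0 0 0.06 0;0 0 0 0 0;0 0 0 0 0;0 0 0 0 0;0 0 0 0 0",
)

```text
time: 11.35
tool_pos: [0.5917, 0.2045, 0.1102]
tool_rot: [0.0, 0.707, 0.707, 0.0]
contact_force: [-1.1, 0.7, -7.5]
gripper_width: 0.198
```

drive_tool(
  commands="0 0 0 0.05 0;0 0 0 0.05 0;0 0 0 0.05 0;0 0 0 0.03 0;0 0 0 0 0;0 0 0 0 0;0 0 0 0 0;0 0 0 0 0",
)

```text
time: 12.35
tool_pos: [0.5917, 0.2046, 0.1048]
tool_rot: [0.0, 0.707, 0.707, 0.0]
contact_force: [0.3, -0.3, -7.2]
gripper_width: 0.199
```

drive_tool(
  commands="0 0 0 0.03 0;0 0 0 0.03 0;0 0 0 0.03 0;0 0 0 0 0;0 0 0 0 0;0 0 0 0 0;0 0 0 0 0;0 0 0 0 0",
)

```text
time: 13.35
tool_pos: [0.592, 0.2044, 0.1031]
tool_rot: [0.0, 0.707, 0.707, 0.0]
contact_force: [-4.2, -2.9, 4.5]
gripper_width: 0.196
```

drive_tool(
  commands="60 0 0 0 0;85 0 0 0 0;85 0 0 0 0;85 0 0 -0.3 0;85 0 0 -0.8 0;85 0 0 -1 0;85 0 0 -1 0;85 0 0 -1 0",
)

```text
time: 14.35
tool_pos: [0.5918, 0.2046, 0.2268]
tool_rot: [0.0, 0.707, 0.707, 0.001]
contact_force: [0.2, 0.1, -0.2]
gripper_width: 0.995
```

drive_tool(
  commands="0 0 0 -0.8 0;0 0 0 0 0;0 0 0 0 0;0 0 0 0 0;0 0 0 0 0;0 0 0 0 0;0 0 0 0 0;0 0 0 0 0",
)

```text
time: 15.35
tool_pos: [0.5917, 0.2045, 0.249]
tool_rot: [0.0, 0.707, 0.707, -0.0]
contact_force: [0.1, 0.7, 0.5]
gripper_width: 0.0
```

```bash
python3 - <<'E'
from h import *
print(pose()[:2],manip.state()['gripper_width'])
im,p=snap('wrist','w4')
hsv=cv2.cvtColor(im,cv2.COLOR_BGR2HSV)
m=cv2.inRange(hsv,(0,170,110),(6,255,255))|cv2.inRange(hsv,(174,170,110),(180,255,255))
n,l,st,c=cv2.connectedComponentsWithStats(m)
for k in range(1,n):
    if st[k,4]>150: print(st[k],c[k],plane(p,[c[k]],.078).round(4))
print('pred rocker', proj(p,[[.591,.2917,.078]]))
E
```

```text
(array([0.59168743, 0.20453855, 0.2490017 ]), np.float64(89.97537095170668)) 0.0003906397126380417
[260  98  37  23 803] [278.67745953 109.        ] [[0.5912 0.2889 0.078 ]]
pred rocker [[278.44951156 106.02820861]]
```

View pics/w4.png

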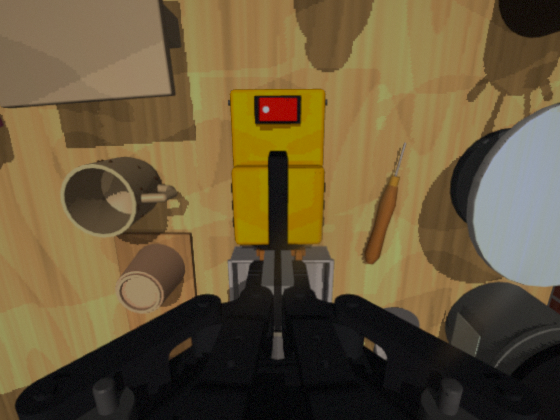

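The lamp stands square in front of the trough end (front edge at row 245, trough at row 250). The rocker is at (279,109) with its dot at the left (265,110). Next I press the dotted end.

```bash
python3 - <<'E'
from h import *
go([.5725,.289,.25]); 
E
```

```text
turn -0.0 first, then units [ 2.82 -0.64 -0.03] rows 3.0
```

drive_tool(
  commands="0 0.9 -0.2 0 0;0 0.9 -0.2 0 0;0 1 -0.24 0 0;0 0 0 0.9 0;0 0 0 0.9 0;0 0 0 0.9 0;0 0 0 0.9 0;0 0 0 0.9 0",
)

```text
time: 16.4
tool_pos: [0.5726, 0.2886, 0.1133]
tool_rot: [0.0, 0.707, 0.707, 0.0]
contact_force: [-0.4, 0.1, 0.6]
gripper_width: -0.003
```

drive_tool(
  commands="0 0 0 0.5 0;0 0 0 0.2 0;0 0 0 0 0;0 0 0 0 0;0 0 0 0.05 0;0 0 0 0.05 0;0 0 0 0 0;0 0 0 0 0",
)

```text
time: 17.4
tool_pos: [0.5725, 0.2885, 0.09]
tool_rot: [-0.0, 0.707, 0.707, -0.0]
contact_force: [0.9, 0.2, 0.2]
gripper_width: 0.003
```

drive_tool(
  commands="0 0 0 0.05 0;0 0 0 0.05 0;0 0 0 0.05 0;0 0 0 0.05 0;0 0 0 0.05 0;0 0 0 0.05 0;0 0 0 0 0;0 0 0 0 0",
)

```text
time: 18.4
tool_pos: [0.5726, 0.2886, 0.081]
tool_rot: [0.0, 0.707, 0.707, 0.0]
contact_force: [-0.5, -0.7, 0.5]
gripper_width: 0.0
```

drive_tool(
  commands="0 0 0 0.03 0;0 0 0 0.03 0;0 0 0 0.03 0;0 0 0 0.03 0;0 0 0 0 0;0 0 0 0 0;0 0 0 0 0;0 0 0 0 0",
)

```text
time: 19.4
tool_pos: [0.5726, 0.2885, 0.0773]
tool_rot: [0.0, 0.707, 0.707, 0.0]
contact_force: [-0.5, 0.1, 1.3]
gripper_width: -0.0
```

drive_tool(
  commands="0 0 0 0.03 0;0 0 0 0.03 0;0 0 0 0.03 0;0 0 0 0 0;0 0 0 0 0;0 0 0 0 0;0 0 0 0 0;0 0 0 0 0",
)

```text
time: 20.4
tool_pos: [0.5723, 0.2886, 0.0752]
tool_rot: [-0.0, 0.707, 0.707, -0.0]
contact_force: [-4.0, -1.0, 5.1]
gripper_width: 0.003
```

drive_tool(
  commands="0 0 0 0.03 0;0 0 0 0.02 0;0 0 0 0 0;0 0 0 0 0;0 0 0 0 0;0 0 0 0 0;0 0 0 0 0;0 0 0 0 0",
)

```text
time: 21.4
tool_pos: [0.5724, 0.2886, 0.075]
tool_rot: [-0.0, 0.707, 0.707, -0.0]
contact_force: [-6.8, -1.9, 10.2]
gripper_width: 0.002
```

drive_tool(
  commands="0 0 0 -0.2 0;0 0 0 -0.8 0;0 0 0 -1 0;0 0 0 -1 0;0 0 0 -1 0;0 -1 0.3 -1 0;0 -1 0.3 -1 0;0 -1 0 0 0",
)

```text
time: 22.4
tool_pos: [0.5928, 0.1978, 0.257]
tool_rot: [0.002, 0.707, 0.707, 0.003]
contact_force: [-0.7, 0.4, -0.1]
gripper_width: -0.0
```

```bash
python3 - <<'E'
from h import *
print(pose()[:2],manip.state()['gripper_width'])
a=load('w4')[0][85:130,240:320]; b,p=snap('wrist','w5'); 
g=proj(p,[[.591,.289,.078],[.53,.289,.07]])[0]; print(g); u,v=int(g[0]),int(g[1])
s=cv2.imread('pics/w5.png')[max(0,v-60):v+120,u-80:u+80]
sc,_=snap('scene','s2'); sc=sc[60:260,250:470]
R_=lambda i,w:cv2.resize(i,(w,int(i.shape[0]*w/i.shape[1])),interpolation=cv2.INTER_CUBIC)
x=[R_(a,400),R_(s,400)]; x=np.vstack(x)[:600]; y=R_(sc,400); y=cv2.copyMakeBorder(y,0,len(x)-len(y),0,0,0) if len(y)<len(x) else y[:len(x)]
cv2.imwrite('pics/v4.png',np.hstack([x,y]))
E
```

```text
(array([0.59281438, 0.19779067, 0.25698484]), np.float64(89.96911501457514)) -6.612265134913212e-05
[275.9843244  102.30625608]
```

View pics/v4.png

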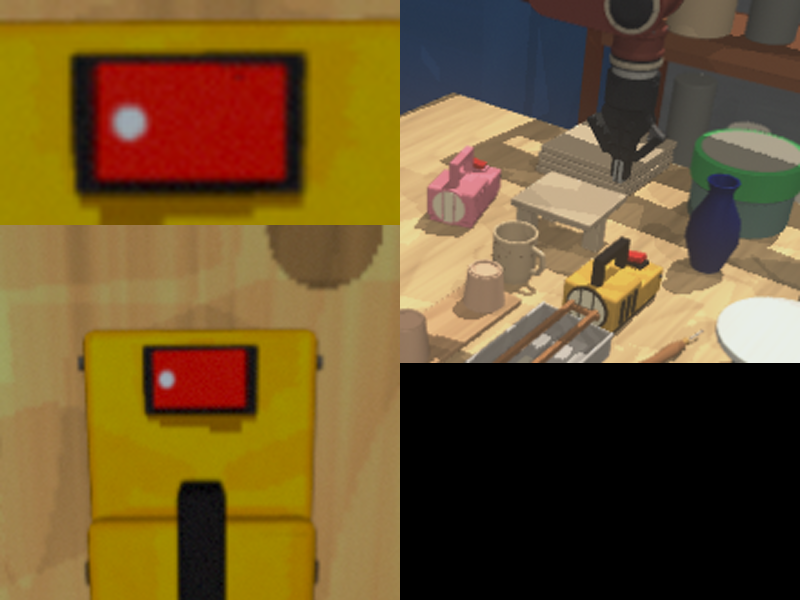

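The shadow under the paddle has moved from its dotted side to the other side, and the press ended on a hard stop after 7 mm, so the rocker is on. Now the tumblers: triangulate their feet from the top and scene views.

```bash
python3 - <<'E'
from h import *
t,p=load('top0'); s,q=load('scene0')
a=cv2.resize(t[215:250,235:360],None,fx=6,fy=6,interpolation=cv2.INTER_CUBIC)
b=cv2.resize(s[195:285,205:315],None,fx=4,fy=4,interpolation=cv2.INTER_CUBIC)
h=np.zeros((a.shape[0]+b.shape[0],max(a.shape[1],b.shape[1]),3),np.uint8); h[:a.shape[0],:a.shape[1]]=a; h[a.shape[0]:,:b.shape[1]]=b
cv2.imwrite('pics/v5.png',h); print(h.shape,a.shape)
E
```

```text
(570, 750, 3) (210, 750, 3)
```

View pics/v5.png

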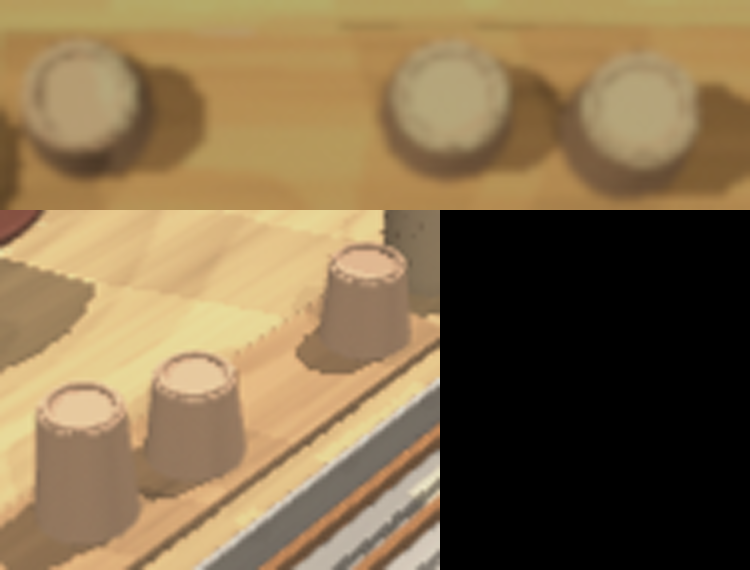

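```bash
python3 - <<'E'
from h import *
t,p=load('top0'); s,q=load('scene0')
for n,a,b in [('t1',(80,95),(367,263)),('t2',(451,97),(195,376)),('t3',(641,110),(82,408))]:
    u=(235+a[0]/6,215+a[1]/6); v=(205+b[0]/4,195+(b[1]-210)/4)
    o1,d1=ray(p,[u]); o2,d2=ray(q,[v]); A=np.c_[d1[0],-d2[0]]; x=np.linalg.lstsq(A,o2-o1,rcond=None)[0]
    P1,P2=o1+x[0]*d1[0],o2+x[1]*d2[0]; h=.081 if n!='t3' else .103
    print(n,P1.round(4),P2.round(4),'planes',plane(p,[u],h)[0].round(4),plane(q,[v],h)[0].round(4))
print(pose()[:2]); go([.42,-.205,.22])
E
```

```text
t1 [0.4223 0.0779 0.0737] [0.4277 0.0829 0.075 ] planes [0.4212 0.0774 0.081 ] [0.4332 0.0755 0.081 ]
t2 [ 0.4185 -0.1133  0.0728] [ 0.4242 -0.1073  0.0735] planes [ 0.4172 -0.1129  0.081 ] [ 0.4311 -0.1146  0.081 ]
t3 [ 0.4067 -0.2086  0.0952] [ 0.4117 -0.2029  0.0953] planes [ 0.4055 -0.2077  0.103 ] [ 0.4191 -0.2096  0.103 ]
(array([0.59144949, 0.19617773, 0.25392739]), np.float64(89.79069993386936))
turn -0.0 first, then units [-13.39  -5.67   1.13] rows 14.0
```

drive_tool(
  commands="85 0 0 -0.9 0;85 0 0 -0.9 0;85 -0.96 -0.4 -0.2 0;85 -0.96 -0.4 -0.2 0;85 -0.96 -0.4 -0.2 0;85 -0.96 -0.4 -0.2 0;85 -0.96 -0.4 -0.2 0;85 -0.96 -0.4 -0.2 0",
)

```text
time: 23.5
tool_pos: [0.5181, 0.0255, 0.3426]
tool_rot: [-0.0, 0.707, 0.707, -0.0]
contact_force: [0.4, -0.1, 0.1]
gripper_width: 0.996
```

drive_tool(
  commands="85 -0.96 -0.4 0 0;85 -0.96 -0.4 0 0;85 -0.96 -0.4 0 0;85 -0.96 -0.4 0 0;85 -0.96 -0.4 0 0;85 -0.96 -0.4 0 0;85 -0.96 -0.4 0 0;85 -0.96 -0.4 0 0",
)

```text
time: 24.5
tool_pos: [0.4222, -0.2051, 0.3425]
tool_rot: [-0.0, 0.707, 0.707, 0.0]
contact_force: [-0.4, -0.7, 0.1]
gripper_width: 0.992
```

drive_tool(
  commands="85 0 0 0 0;85 0 0 0 0;85 0 0 0 0;85 0 0 0 0;85 0 0 0 0;85 0 0 0 0;85 0 0 0 0;85 0 0 0 0",
)

```text
time: 25.5
tool_pos: [0.4223, -0.2046, 0.3432]
tool_rot: [0.0, 0.707, 0.707, 0.0]
contact_force: [0.6, 0.8, 0.2]
gripper_width: 0.994
```

```bash
python3 - <<'E'
from h import *
print(pose()[:2])
im,p=snap('wrist','w6'); print(proj(p,[[.427,.077,.081],[.424,-.113,.081],[.412,-.208,.103]]))
E
```

```text
(array([ 0.42228078, -0.20460325,  0.34320646]), np.float64(89.9713760183458))
[[283.04189177 -73.70107922]
 [280.16659894 105.28166486]
 [270.89357985 182.29443105]]
```

View pics/w6.png

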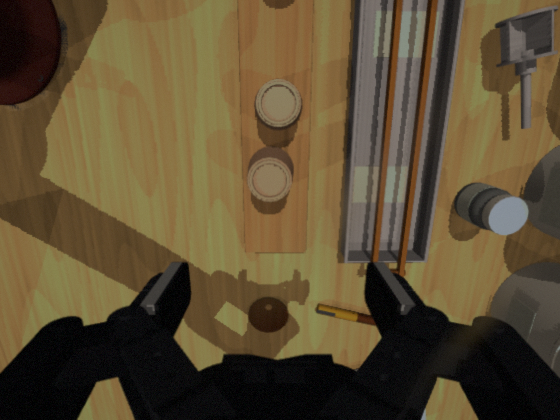

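Wrist view: feet of two tumblers at (278,103) and (270,180). The bars run from (398,10) to (377,255) and from (433,10) to (404,255).

```bash
python3 - <<'E'
from h import *
im,p=load('w6')
print(plane(p,[(278,103.5)],.081),plane(p,[(269.5,180)],.103))
hsv=cv2.cvtColor(im,cv2.COLOR_BGR2HSV)
for r in (40,100,160,220,250):
    row=hsv[r,340:470]; k=np.where((row[:,0]>4)&(row[:,0]<16)&(row[:,1]>150))[0]+340
    if len(k)==0: print(r,'none');continue
    g=np.split(k,np.where(np.diff(k)>4)[0]+1); print(r,[(a[0],a[-1],plane(p,[((a[0]+a[-1])/2,r)],.059)[0][:2].round(4)) for a in g if len(a)>1])
go([.412,-.209,.22])
E
```

```text
[[ 0.42125012 -0.11084729  0.081     ]] [[ 0.41023147 -0.20499898  0.103     ]]
40 [(np.int64(393), np.int64(398), array([ 0.571 , -0.0326])), (np.int64(425), np.int64(432), array([ 0.6134, -0.0321]))]
100 [(np.int64(386), np.int64(392), array([ 0.5697, -0.1051])), (np.int64(418), np.int64(425), array([ 0.6135, -0.1049]))]
160 [(np.int64(383), np.int64(386), array([ 0.5714, -0.1851])), (np.int64(413), np.int64(417), array([ 0.6148, -0.185 ]))]
220 [(np.int64(375), np.int64(380), array([ 0.5699, -0.2744])), (np.int64(403), np.int64(410), array([ 0.6136, -0.2745]))]
250 [(np.int64(373), np.int64(378), array([ 0.5715, -0.3232])), (np.int64(400), np.int64(406), array([ 0.6142, -0.3234]))]
turn -0.0 first, then units [-0.15 -0.34  4.11] rows 5.0
```

drive_tool(
  commands="85 -0.05 -0.38 0.9 0;85 0 0 0.95 0;85 0 0 0.95 0;85 0 0 0.95 0;85 0 0 0.95 0;85 0 0 0.95 0;85 0 0 0.95 0;85 0 0 0 0",
)

```text
time: 26.55
tool_pos: [0.4093, -0.205, 0.1427]
tool_rot: [-0.003, 0.707, 0.707, -0.0]
contact_force: [0.4, -0.0, 0.1]
gripper_width: 0.997
```

drive_tool(
  commands="85 0 0 0.95 0;85 0 0 0.95 0;85 0 0 0.9 0;85 0 0 0.4 0;85 0 0 0 0;0 0 0 0 0;0 0 0 0 0;0 0 0 0 0",
)

```text
time: 27.55
tool_pos: [0.4123, -0.2072, 0.0519]
tool_rot: [0.002, 0.707, 0.707, 0.0]
contact_force: [-1.0, -0.2, 5.8]
gripper_width: 0.726
```

drive_tool(
  commands="0 0 0 0 0;0 0 0 0 0;0 0 0 -0.2 0;0 0 0 -0.5 0;0 0 0 -0.8 0;0 0 0 -0.9 0;0 0 0 -0.9 0;0 0 0 -0.7 0",
)

```text
time: 28.55
tool_pos: [0.4112, -0.2063, 0.1715]
tool_rot: [0.001, 0.707, 0.707, 0.0]
contact_force: [0.6, -0.6, -1.2]
gripper_width: 0.728
```

drive_tool(
  commands="0 -0.1 0.5 0 0;0 -0.1 0.85 0 0;0 -0.1 0.85 0 0;0 -0.1 0.85 0 0;0 -0.1 0.85 0 0;0 -0.1 0.85 0 0;0 -0.1 0.85 0 0;0 -0.1 0.43 0 0",
)

```text
time: 29.55
tool_pos: [0.5927, -0.2302, 0.1699]
tool_rot: [0.0, 0.707, 0.707, 0.0]
contact_force: [0.3, -0.5, -2.0]
gripper_width: 0.727
```

drive_tool(
  commands="0 0 0 0.4 0;0 0 0 0.8 0;0 0 0 0.6 0;0 0 0 0.2 0;0 0 0 0.1 0;0 0 0 0 0;0 0 0 0 0;0 0 0 0 0",
)

```text
time: 30.55
tool_pos: [0.5922, -0.2304, 0.107]
tool_rot: [0.001, 0.707, 0.707, 0.0]
contact_force: [1.1, 0.4, -1.6]
gripper_width: 0.73
```

drive_tool(
  commands="0 0 0 0.07 0;0 0 0 0.05 0;0 0 0 0.05 0;0 0 0 0 0;0 0 0 0 0;0 0 0 0 0;0 0 0 0 0;0 0 0 0 0",
)

```text
time: 31.55
tool_pos: [0.5918, -0.2302, 0.1012]
tool_rot: [0.0, 0.707, 0.707, -0.0]
contact_force: [0.0, -0.1, -1.1]
gripper_width: 0.722
```

drive_tool(
  commands="0 0 0 0.04 0;0 0 0 0.03 0;0 0 0 0 0;0 0 0 0 0;0 0 0 0 0;0 0 0 0 0;0 0 0 0 0;0 0 0 0 0",
)

```text
time: 32.55
tool_pos: [0.5918, -0.2302, 0.099]
tool_rot: [0.0, 0.707, 0.707, 0.0]
contact_force: [-0.9, 0.2, -2.0]
gripper_width: 0.724
```

drive_tool(
  commands="0 0 0 0.04 0;0 0 0 0.03 0;0 0 0 0 0;0 0 0 0 0;0 0 0 0 0;0 0 0 0 0;0 0 0 0 0;0 0 0 0 0",
)

```text
time: 33.55
tool_pos: [0.5919, -0.2302, 0.0989]
tool_rot: [-0.0, 0.707, 0.707, -0.0]
contact_force: [-5.8, 2.8, 8.3]
gripper_width: 0.725
```

drive_tool(
  commands="70 0 0 0 0;85 0 0 0 0;85 0 0 0 0;85 0 0 -0.6 0;85 0 0 -0.9 0;85 0 0 -0.95 0;85 0 0 -0.95 0;85 0 0 0 0",
)

```text
time: 34.55
tool_pos: [0.5937, -0.2312, 0.2036]
tool_rot: [0.004, 0.707, 0.707, 0.001]
contact_force: [0.6, -0.9, 0.0]
gripper_width: 0.999
```

drive_tool(
  commands="85 0.57 -0.82 0 0;85 0.57 -0.82 0 0;85 0.57 -0.82 0 0;85 0.57 -0.82 0 0;85 0.57 -0.82 0 0;85 0.57 -0.82 0 0;85 0.57 -0.8 0 0;85 0 0 0 0",
)

```text
time: 35.55
tool_pos: [0.4189, -0.1094, 0.1977]
tool_rot: [-0.0, 0.707, 0.707, -0.0]
contact_force: [0.4, -0.0, -0.2]
gripper_width: 0.999
```

```bash
python3 - <<'E'
from h import *
print(pose()[:2]); go([.421,-.111,.033])
im,p=snap('wrist','w7'); 
X=[[.421,-.111,.081],[.427,.077,.081]]; g=proj(p,X); print(g)
b=load('w1')
hsv=cv2.cvtColor(im,cv2.COLOR_BGR2HSV)
print(hsv[int(g[0][1]),int(g[0][0])], hsv[int(g[0][1]),int(g[0][0])+35])
gr=cv2.GaussianBlur(cv2.cvtColor(im,cv2.COLOR_BGR2GRAY),(5,5),0)
for (u,v) in g:
    if not 30<v<330: continue
    x0,y0=int(u)-60,int(v)-55; c=cv2.HoughCircles(gr[y0:y0+110,x0:x0+120],cv2.HOUGH_GRADIENT,1,40,param1=80,param2=12,minRadius=15,maxRadius=50)
    if c is not None:
        for a in c[0][:3]: print(a+[x0,y0,0],plane(p,[(a[0]+x0,a[1]+y0)],.081))
E
```

```text
(array([ 0.41894117, -0.10944569,  0.19769464]), np.float64(90.01814617120684))
turn -0.0 first, then units [-0.05  0.07  5.49] rows 6.0
[[281.85634222 208.23937083]
 [291.01476406 -39.93673362]]
[ 19  94 138] [ 18 136 139]
[281.5 204.5  31. ] [[ 0.42066967 -0.10752848  0.081     ]]
```

drive_tool(
  commands="85 0 0.06 0.9 0;85 0 0 0.95 0;85 0 0 0.95 0;85 0 0 0.95 0;85 0 0 0.95 0;85 0 0 0.7 0;85 0 0 0 0;0 0 0 0 0",
)

```text
time: 36.6
tool_pos: [0.4228, -0.1109, 0.0375]
tool_rot: [0.0, 0.707, 0.707, 0.0]
contact_force: [0.2, -0.3, 0.8]
gripper_width: 0.809
```

drive_tool(
  commands="0 0 0 0 0;0 0 0 0 0;0 0 0 0 0;0 0 0 0 0;0 0 0 -0.2 0;0 0 0 -0.6 0;0 0 0 -0.9 0;0 0 0 -0.9 0",
)

```text
time: 37.6
tool_pos: [0.4215, -0.1101, 0.1154]
tool_rot: [-0.0, 0.707, 0.707, -0.0]
contact_force: [0.2, 0.1, -0.1]
gripper_width: 0.723
```

drive_tool(
  commands="0 0 0.5 -0.4 0;0 -0.05 0.8 0 0;0 -0.05 0.8 0 0;0 -0.05 0.8 0 0;0 -0.05 0.8 0 0;0 -0.05 0.8 0 0;0 -0.05 0.8 0 0;0 -0.03 0.38 0 0",
)

```text
time: 38.6
tool_pos: [0.5929, -0.1203, 0.1267]
tool_rot: [-0.0, 0.707, 0.707, -0.0]
contact_force: [-0.6, -0.9, -1.0]
gripper_width: 0.723
```

drive_tool(
  commands="0 0 0 0.3 0;0 0 0 0.5 0;0 0 0 0.3 0;0 0 0 0 0;0 0 0 0 0;0 0 0 0 0;0 0 0 0 0;0 0 0 0 0",
)

```text
time: 39.6
tool_pos: [0.5926, -0.1204, 0.0942]
tool_rot: [0.0, 0.707, 0.707, 0.0]
contact_force: [-0.2, 0.5, -0.8]
gripper_width: 0.724
```

drive_tool(
  commands="0 0 0 0.1 0;0 0 0 0.06 0;0 0 0 0.06 0;0 0 0 0.06 0;0 0 0 0 0;0 0 0 0 0;0 0 0 0 0;0 0 0 0 0",
)

```text
time: 40.6
tool_pos: [0.5925, -0.1204, 0.0862]
tool_rot: [-0.0, 0.707, 0.707, -0.0]
contact_force: [-4.0, 1.4, 4.4]
gripper_width: 0.726
```

drive_tool(
  commands="0 0 0 0.03 0;0 0 0 0.03 0;0 0 0 0 0;0 0 0 0 0;0 0 0 0 0;0 0 0 0 0;0 0 0 0 0;0 0 0 0 0",
)

```text
time: 41.6
tool_pos: [0.5925, -0.1204, 0.0861]
tool_rot: [-0.0, 0.707, 0.707, -0.0]
contact_force: [-9.2, 2.8, 14.5]
gripper_width: 0.726
```

drive_tool(
  commands="0 0 0 -0.06 0;70 0 0 0 0;85 0 0 0 0;85 0 0 0 0;85 0 0 -0.6 0;85 0 0 -0.9 0;85 0 0 -0.9 0;85 0 0 -0.9 0",
)

```text
time: 42.6
tool_pos: [0.5928, -0.1205, 0.187]
tool_rot: [0.001, 0.707, 0.707, 0.0]
contact_force: [0.6, 0.4, 0.3]
gripper_width: 0.995
```

drive_tool(
  commands="85 0.6 -0.55 0 0;85 0.85 -0.7 0 0;85 0.85 -0.7 0 0;85 0.85 -0.7 0 0;85 0.85 -0.7 0 0;85 0.85 -0.7 0 0;85 0.85 -0.7 0 0;85 0.85 -0.7 0 0",
)

```text
time: 43.6
tool_pos: [0.4287, 0.0769, 0.186]
tool_rot: [0.001, 0.707, 0.707, 0.001]
contact_force: [0.0, -0.0, -0.1]
gripper_width: 0.994
```

```bash
python3 - <<'E'
from h import *
im,p=snap('wrist','w8')
g=proj(p,[[.427,.077,.081]]); print(g)
gr=cv2.GaussianBlur(cv2.cvtColor(im,cv2.COLOR_BGR2GRAY),(5,5),0)
for (u,v) in g:
    x0,y0=int(u)-60,int(v)-55; c=cv2.HoughCircles(gr[y0:y0+110,x0:x0+120],cv2.HOUGH_GRADIENT,1,40,param1=80,param2=12,minRadius=20,maxRadius=45)
    for a in c[0][:3]: print(a+[x0,y0,0],plane(p,[(a[0]+x0,a[1]+y0)],.081))
P=plane(p,[(c[0][0][0]+x0,c[0][0][1]+y0)],.081)[0]; print(pose()[:2]); go([P[0],P[1],.0355])
E
```

```text
[[277.17992701 210.26522219]]
[272.5        203.5         25.70000076] [[0.4230356  0.08301196 0.081     ]]
(array([0.42678542, 0.07917465, 0.18567961]), np.float64(90.09166256269688))
turn -0.0 first, then units [ 0.13 -0.12  5.01] rows 6.0
```

View pics/w8.png

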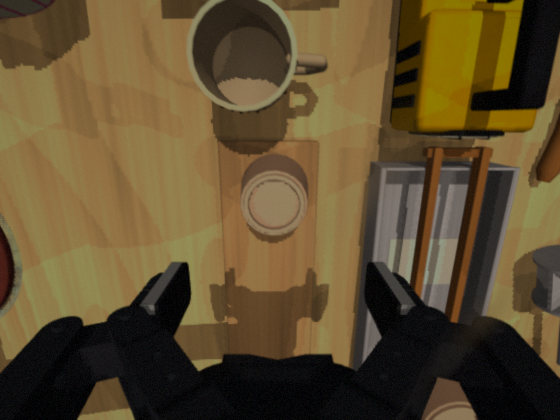

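Tumbler foot at (274,203). The lamp sits aligned with the bars at upper right. Descend.

drive_tool(
  commands="85 0.13 -0.1 0.8 0;85 0 0 0.95 0;85 0 0 0.95 0;85 0 0 0.95 0;85 0 0 0.95 0;85 0 0 0.4 0;85 0 0 0 0;0 0 0 0 0",
)

```text
time: 44.65
tool_pos: [0.4273, 0.0801, 0.0361]
tool_rot: [0.001, 0.707, 0.707, 0.001]
contact_force: [-0.8, 0.3, 0.3]
gripper_width: 0.819
```

drive_tool(
  commands="0 0 0 0 0;0 0 0 0 0;0 0 0 0 0;0 0 0 0 0;0 0 0 -0.2 0;0 0 0 -0.6 0;0 0 0 -0.9 0;0 0 0 -0.9 0",
)

```text
time: 45.65
tool_pos: [0.426, 0.0801, 0.1138]
tool_rot: [0.0, 0.707, 0.707, 0.0]
contact_force: [0.3, -0.2, -1.7]
gripper_width: 0.729
```

drive_tool(
  commands="0 -0.2 0.3 -0.5 0;0 -0.4 0.78 0 0;0 -0.4 0.78 0 0;0 -0.4 0.78 0 0;0 -0.4 0.78 0 0;0 -0.4 0.78 0 0;0 -0.4 0.78 0 0;0 -0.4 0.55 0 0",
)

```text
time: 46.65
tool_pos: [0.593, -0.011, 0.127]
tool_rot: [-0.0, 0.707, 0.707, -0.0]
contact_force: [-0.4, 0.7, -1.3]
gripper_width: 0.73
```

drive_tool(
  commands="0 0 0 0.3 0;0 0 0 0.5 0;0 0 0 0.3 0;0 0 0 0.1 0;0 0 0 0 0;0 0 0 0 0;0 0 0 0 0;0 0 0 0 0",
)

```text
time: 47.65
tool_pos: [0.5921, -0.01, 0.0919]
tool_rot: [0.0, 0.707, 0.707, 0.0]
contact_force: [-0.4, -0.0, -1.4]
gripper_width: 0.736
```

drive_tool(
  commands="0 0 0 0.06 0;0 0 0 0.06 0;0 0 0 0.06 0;0 0 0 0 0;0 0 0 0 0;0 0 0 0 0;0 0 0 0 0;0 0 0 0 0",
)

```text
time: 48.65
tool_pos: [0.5919, -0.01, 0.0862]
tool_rot: [0.0, 0.707, 0.707, 0.0]
contact_force: [0.1, -0.1, -1.2]
gripper_width: 0.734
```

drive_tool(
  commands="0 0 0 0.04 0;0 0 0 0.03 0;0 0 0 0 0;0 0 0 0 0;0 0 0 0 0;0 0 0 0 0;0 0 0 0 0;0 0 0 0 0",
)

```text
time: 49.65
tool_pos: [0.5919, -0.01, 0.0842]
tool_rot: [0.0, 0.707, 0.707, 0.0]
contact_force: [-2.0, -0.7, 2.9]
gripper_width: 0.727
```

Contact made. Release, then back off up and toward the robot's right for a clear view.

drive_tool(
  commands="70 0 0 0 0;85 0 0 0 0;85 0 0 0 0;85 0 0 0 0;85 0 0 -0.6 0;85 0 0 -0.9 0;85 0 0 -1 0;85 0 0 -1 0",
)

```text
time: 50.65
tool_pos: [0.5922, -0.01, 0.1916]
tool_rot: [0.001, 0.707, 0.707, 0.001]
contact_force: [0.6, 0.8, 0.0]
gripper_width: 0.995
```

drive_tool(
  commands="85 0 0 -1 0;85 0 -0.5 -1 0;85 -0.9 -0.9 -1 0;85 -1 -0.9 -0.5 0;85 -1 -0.9 0 0;85 -1 -0.9 0 0;85 -1 -0.9 0 0;85 -1 -0.9 0 0",
)

```text
time: 51.65
tool_pos: [0.4139, -0.1877, 0.2957]
tool_rot: [0.001, 0.707, 0.707, 0.0]
contact_force: [0.0, -1.2, -0.1]
gripper_width: 0.997
```

drive_tool(
  commands="85 -1 -0.5 0 0;85 -1 0 0 0;85 -1 0 0 0;85 -1 0 0 0;85 -1 0 0 0;85 -1 0 0 0;85 -1 0 0 0;85 0 0 0 0",
)

```text
time: 52.65
tool_pos: [0.3994, -0.3983, 0.2951]
tool_rot: [0.0, 0.708, 0.706, -0.0]
contact_force: [0.1, -0.7, -0.3]
gripper_width: 0.993
```

```bash
python3 - <<'E'
from h import *
print(pose()[:2],manip.state()['time'])
t,p=snap('top','top9'); s,q=snap('scene','s9')
a=cv2.resize(t[135:275,100:400],(800,373),interpolation=cv2.INTER_CUBIC); b=cv2.resize(s[110:350,180:500],(300,225)); 
h=np.zeros((600,800,3),np.uint8); h[:373]=a; h[373:598,:300]=b
b=cv2.resize(s[130:210,290:390],(281,225),interpolation=cv2.INTER_CUBIC); h[373:598,320:601]=b
cv2.imwrite('pics/v9.png',h)
E
```

```text
(array([ 0.39938816, -0.39828288,  0.29507516]), np.float64(89.85985832907916)) 52.65
```

View pics/v9.png

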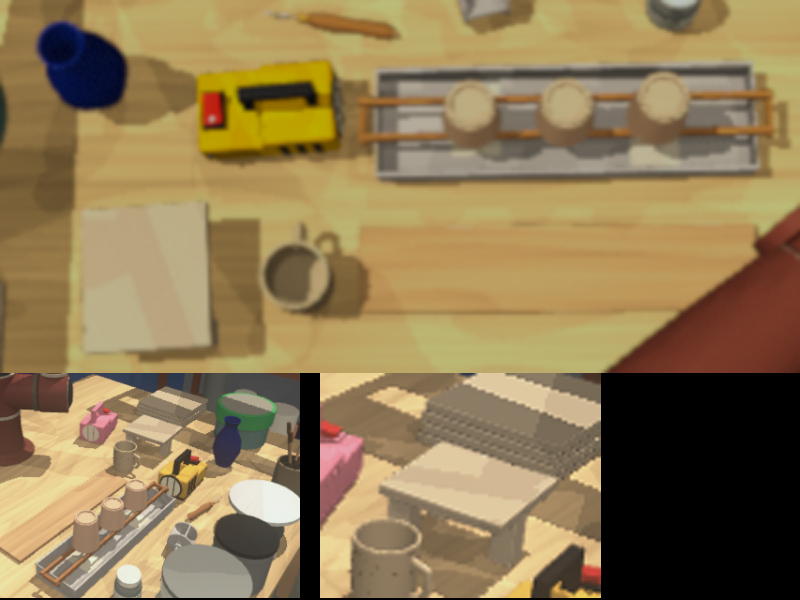

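The tumblers stand on the bars at crop (470,105), (567,105) and (663,98). The lamp's handle, from (240,97) to (315,90), looks turned about 4°, so the lamp may have been knocked. I'll measure it.

```bash
python3 - <<'E'
from h import *
t,p=load('top9'); s=2.6667
f=lambda x,y,z: plane(p,[(100+x/s,135+y/s)],z)[0]
A,B=f(314,88.5,.13),f(241,96,.13); d=B-A; print('handle',A,B,(A+B)/2,np.degrees(np.arctan2(d[1],d[0])))
for n,(x,y),z in [('t1',(472,104),.128),('t2',(568,104),.128),('t3',(664,97),.15)]: print(n,f(x,y,z).round(4))
for n,a,b,z in [('front',(331,63),(339,150),.078),('rear',(198,75),(203,156),.062)]: print(n,f(*a,z).round(3),f(*b,z).round(3))
hsv=cv2.cvtColor(t,cv2.COLOR_BGR2HSV); y=cv2.inRange(hsv,(20,150,90),(35,255,255)); y[:150]=0;y[200:]=0;y[:,:165]=0;y[:,240:]=0
n,l,st,c=cv2.connectedComponentsWithStats(y); k=1+st[1:,4].argmax(); print(st[k],cv2.minAreaRect(np.argwhere(l==k)[:,::-1].astype(np.float32)))
print(pose()[:2]); go([.45,.12,.35],frm=([.3994,-.3983,.295],90))
E
```

```text
handle [0.60921076 0.16761585 0.13      ] [0.60206034 0.25235931 0.13      ] [0.60563555 0.20998758 0.13      ] 94.82303227020287
t1 [ 0.5878 -0.0141  0.128 ]
t2 [ 0.5859 -0.1238  0.128 ]
t3 [ 0.5863 -0.2313  0.15  ]
front [0.656 0.155 0.078] [0.548 0.144 0.078]
rear [0.649 0.32  0.062] [0.548 0.31  0.062]
[ 173  157   55   38 1371] ((199.41726684570312, 176.0069122314453), (34.62997055053711, 53.14910888671875), 85.2363510131836)
(array([ 0.39972503, -0.39673199,  0.29493441]), np.float64(89.95924643819409))
turn 0.0 first, then units [17.28  1.69 -1.83] rows 18.0
```

The lamp was knocked about 2 cm in +x and turned about 5°. I'll mend it by re-gripping the handle and setting it back.

drive_tool(
  commands="85 0.6 0.2 0 0;85 0.95 0.33 0 0;85 0.95 0.33 0 0;85 0.95 0.33 0 0;85 0.95 0.33 0 0;85 0.95 0.33 0 0;85 0.95 0.33 0 0;85 0.95 0.33 0 0",
)

```text
time: 53.75
tool_pos: [0.4751, -0.1765, 0.2944]
tool_rot: [0.0, 0.707, 0.708, 0.0]
contact_force: [0.3, -0.3, 0.1]
gripper_width: 0.994
```

drive_tool(
  commands="85 0.95 0.33 0 0;85 0.95 0.33 0 0;85 0.95 0.33 0 0;85 0.95 0.33 0 0;85 0.95 0.33 0 0;85 0.95 0.33 0 0;85 0.95 0.33 0 0;85 0.95 0.33 0 0",
)

```text
time: 54.75
tool_pos: [0.5536, 0.0513, 0.2945]
tool_rot: [0.0, 0.707, 0.708, 0.0]
contact_force: [0.4, -0.3, -0.0]
gripper_width: 0.996
```

drive_tool(
  commands="85 0.95 0.33 0 0;85 0.95 0.33 0 0;85 0.95 0.33 0 0;85 0.95 0.33 0 0;85 0.95 0.33 0 0;85 0.7 0.3 0 0;85 0 0 0 -5;85 0 0 0 0",
)

```text
time: 55.75
tool_pos: [0.6124, 0.213, 0.2942]
tool_rot: [-0.0, 0.676, 0.737, -0.0]
contact_force: [-0.4, 1.4, -0.3]
gripper_width: 0.997
```

```bash
python3 - <<'E'
from h import *
print(pose()[:2])
im,p=snap('wrist','w10')
print('pred',proj(p,[[.610,.21,.13],[.607,.255,.13],[.614,.165,.13]]))
cv2.imwrite('pics/w10c.png',cv2.resize(im[60:340,150:420],None,fx=2.1,fy=2.1,interpolation=cv2.INTER_CUBIC))
hsv=cv2.cvtColor(im,cv2.COLOR_BGR2HSV)
m=cv2.inRange(hsv,(0,170,90),(6,255,255))|cv2.inRange(hsv,(174,170,90),(180,255,255))
n,l,st,c=cv2.connectedComponentsWithStats(m)
for k in range(1,n):
    if st[k,4]>150: print('red',st[k],plane(p,[c[k]],.078))
E
```

```text
(array([0.61243516, 0.21300562, 0.29420858]), np.float64(94.98269242807503))
pred [[276.50543898 196.55641698]
 [277.34930925 152.97061963]
 [276.64362721 236.78850117]]
red [263  96  34  21 633] [[0.60650824 0.30232439 0.078     ]]
```

View pics/w10c.png

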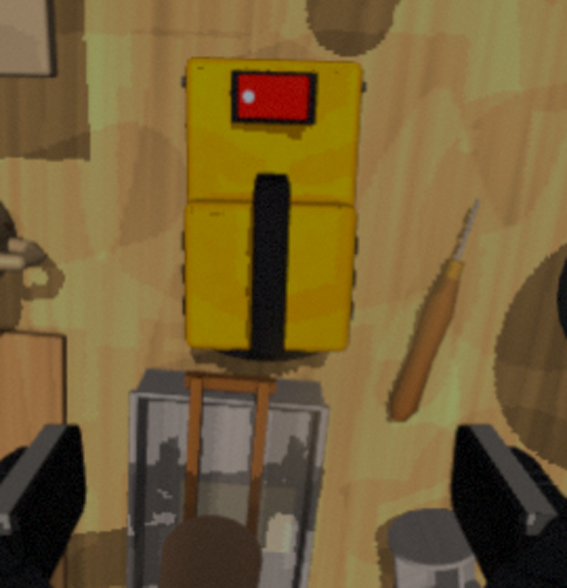

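Handle spans crop (270,175)–(268,358), in line with the tool and about 6 mm ahead of it. Grip, lift slightly and move back.

drive_tool(
  commands="85 0.2 0 0.8 0;85 0 0 0.95 0;85 0 0 0.95 0;85 0 0 0.95 0;85 0 0 0.95 0;85 0 0 0.95 0;85 0 0 0.7 0;85 0 0 0 0",
)

```text
time: 56.8
tool_pos: [0.611, 0.2176, 0.1044]
tool_rot: [-0.001, 0.676, 0.737, -0.002]
contact_force: [-0.2, 0.5, 0.0]
gripper_width: 0.992
```

drive_tool(
  commands="0 0 0 0 0;0 0 0 0 0;0 0 0 0 0;0 0 0 0 0;0 0 0 0 0;0 0 0 0 0;0 0 0 -0.2 0;0 0 0 -0.3 0",
)

```text
time: 57.8
tool_pos: [0.6103, 0.2175, 0.1187]
tool_rot: [-0.002, 0.676, 0.737, -0.002]
contact_force: [-0.4, 0.2, -6.8]
gripper_width: 0.196
```

```bash
python3 - <<'E'
from h import *
print(pose()[:2],manip.state()['contact_force'],manip.state()['gripper_width'])
go([.592,.2045,.118],90)
E
```

```text
(array([0.61033272, 0.21754996, 0.11871391]), np.float64(94.97024176821319)) [-0.40974935  0.23459265 -6.8025374 ] 0.19550518615026846
turn 5.0 first, then units [-0.43 -0.61  0.02] rows 1.0
```

drive_tool(
  commands="0 0 0 0 5;0 -0.2 -0.3 0 0;0 -0.23 -0.31 0 0;0 0 0 0 0;0 0 0 0.2 0;0 0 0 0.14 0;0 0 0 0 0;0 0 0 0 0",
)

```text
time: 58.8
tool_pos: [0.5942, 0.2052, 0.1112]
tool_rot: [-0.0, 0.707, 0.707, -0.0]
contact_force: [0.7, -0.0, -6.9]
gripper_width: 0.198
```

drive_tool(
  commands="0 0 0 0.05 0;0 0 0 0.04 0;0 0 0 0.03 0;0 0 0 0 0;0 0 0 0 0;0 0 0 0 0;0 0 0 0 0;0 0 0 0 0",
)

```text
time: 59.8
tool_pos: [0.5942, 0.2051, 0.1077]
tool_rot: [0.0, 0.707, 0.707, 0.0]
contact_force: [0.5, -1.0, -7.2]
gripper_width: 0.195
```

drive_tool(
  commands="0 0 -0.05 0.04 0;0 0 0 0.04 0;0 0 0 0.03 0;0 0 0 0 0;0 0 0 0 0;0 0 0 0 0;0 0 0 0 0;0 0 0 0 0",
)

```text
time: 60.8
tool_pos: [0.594, 0.2051, 0.1075]
tool_rot: [0.001, 0.707, 0.707, 0.001]
contact_force: [-1.1, -2.0, 7.3]
gripper_width: 0.196
```

drive_tool(
  commands="0 0 0 0.03 0;0 0 0 0.02 0;0 0 0 0 0;0 0 0 0 0;0 0 0 0 0;0 0 0 0 0;0 0 0 0 0;0 0 0 0 0",
)

```text
time: 61.8
tool_pos: [0.594, 0.2051, 0.1075]
tool_rot: [0.001, 0.707, 0.707, 0.001]
contact_force: [-7.2, -4.1, 13.8]
gripper_width: 0.196
```

Seated on the bench. Relieve the force, release, rise and check.

drive_tool(
  commands="0 0 0 -0.1 0;0 0 0 0 0;60 0 0 0 0;85 0 0 0 0;85 0 0 0 0;85 0 0 -0.3 0;85 0 0 -0.8 0;85 0 0 -1 0",
)

```text
time: 62.8
tool_pos: [0.5922, 0.2051, 0.1693]
tool_rot: [-0.0, 0.707, 0.707, -0.001]
contact_force: [0.4, 0.3, 0.9]
gripper_width: 0.995
```

drive_tool(
  commands="85 0 0 -1 0;85 0 0 -1 0;85 0 0 -1 0;85 0 0 -1 0;85 0 0 0 0;85 0 0 0 0;85 0 0 0 0;85 0 0 0 0",
)

```text
time: 63.8
tool_pos: [0.5921, 0.205, 0.2873]
tool_rot: [-0.001, 0.707, 0.707, -0.001]
contact_force: [-0.2, 0.0, -0.7]
gripper_width: 0.995
```

```bash
python3 - <<'E'
from h import *
print(pose()[:2])
im,p=snap('wrist','w11')
hsv=cv2.cvtColor(im,cv2.COLOR_BGR2HSV)
m=cv2.inRange(hsv,(0,170,90),(6,255,255))|cv2.inRange(hsv,(174,170,90),(180,255,255))
n,l,st,c=cv2.connectedComponentsWithStats(m)
for k in range(1,n):
    if st[k,4]>150: print('red',st[k],plane(p,[c[k]],.078))
E
```

```text
(array([0.59212865, 0.20497927, 0.28729116]), np.float64(89.97404401397894))
red [264 100  33  21 655] [[0.59351557 0.28936501 0.078     ]]
```

View pics/w11.png

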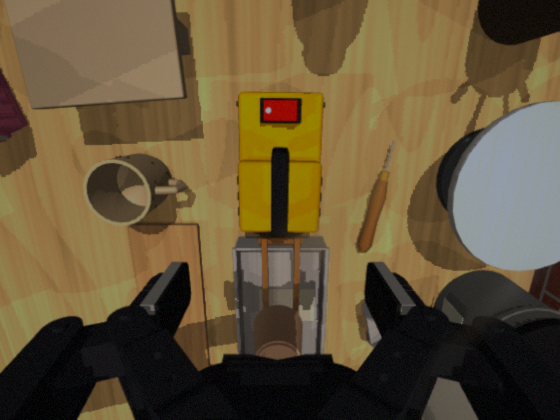

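The lamp is square with the trough again (rocker at (281,110)), the tumbler by it is undisturbed, and the gripper is clear of everything. Handing in.

```bash
python3 - <<'E'
from h import *
print(manip.state()['contact_force'],manip.state()['time']); print(manip.job_done())
E
```

```text
[-0.85173533 -0.70559978 -0.40777512] 63.85
the job is handed in; nothing more can be done
None
```

The job is handed in at 63.9 s, with the gripper clear of everything.

- **Lamp:** I lifted it by its handle off the stand and stood it on the bench, lens along the drip bars, about 36 mm from the trough's left-hand end wall and 15 mm off the bar ends.
- **Rocker:** I pressed the dotted end down 7 mm to a hard stop at about 10 N, against the 2 to 4 N given. The shadow under the paddle then moved to the other side, which fits "on". I had no direct reading of its angle.
- **Tumblers:** Three were on the ware board, two short and one tall. They now stand across both bars, centred on the pair and about 110 mm apart, leaving gaps of roughly 38 mm.
- **Knock:** The check after the last tumbler showed the lamp pushed about 2 cm aside and turned about 5°. I gripped it by the handle again and set it back.

**Last checks**
- The final wrist picture shows the lamp square with the trough, its rocker within 2 mm of the bars' centre line, and the nearest tumbler undisturbed. I did not look again at the other two tumblers after re-seating the lamp.
- The top camera read the tumblers 4 to 6 mm nearer the robot than the placing poses and the wrist view of the bars. I trusted the wrist view and did not move them.

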